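# Tighten the garland rail clamp with the click wrench

## Robot

A 6-joint arm with a two-finger parallel gripper is mounted at the origin on the work surface; the furniture and walls round the work are solid. World frame = base frame: x ahead of the robot, y to its left, z up, the work surface at z = 0. Lengths are in m, angles in rad, forces in N, time in s.
With the tool pointing down it reaches from about 0.3 to 0.875 m from the base axis. Payload 6.4 kg.
Tool frame: the origin (TCP) lies midway between the tips of the shut fingers; the grasp point (between the pads) lies 19 mm behind it (ctrl.pinch_z is the distance from the TCP to the grasp point, in m); z points along the fingers, y is the line along which they close (so a half turn about z gives the same grasp; the last joint's range is limited). The gripper opens to 85 mm and grips with 20 to 120 N. Pads are 22 mm wide; open, the fingers measure 114 mm over their backs; the gripper's body (76 mm by 85 mm) begins 54 mm behind the grasp point. The pads swing forward as they close: fully open they stand 13 mm farther back than shut.
Start: joints at [-0.206, 0.181, 1.607, -0, 1.354, -0.206], TCP at [0.575, 0, 0.231] pointing down, gripper open.
Joint ranges: [-2.99, 2.99], [-0.89, 2.07], [0.3, 2.58], [-1.14, 4.28], [0, 2.63], [-3.12, 3.12]. Speed limits (rad/s): [2.57, 2.57, 3.01, 3.14, 3.14, 3.14].

## Interface

Orientations are given as a unit quaternion [w, x, y, z].
In Python, from bench import ctrl gives the robot as it stands.
- The arm moves only by the tool apply_moves, never from a script. Its argument "moves" is a list of rows, each an object with "jaw": the opening, from 0 (shut) to 1 (fully open); "offset": the shift along the tool's x, y, z in mm, a list of three; "rot": the turn, a rotation vector about the tool's x, y, z in degrees, a list of three. In form: [{"jaw": jaw, "offset": [dx, dy, dz], "rot": [ax, ay, az]}, ...]. A call has exactly 5 rows; each row shifts and turns the commanded pose from where the row before left it, along the tool's axes as they then stand; what a row does not reach is not made up. A row lasts 1/8 s, in which the tool goes at most 62.5 mm and 10.7 degrees, less where a joint would pass 70% of its speed; a pose out of reach is approached as far as the arm can. A call is refused whole if a number of a shift passes 62.5 or a number of a turn 10.7, either way. A call with a gripper value outside its range is refused whole. The fingers move at their own pace and stop on an object; the grip force is fixed at half the most. Time passes only in rows, so rows that do not move let the fingers close, or fill a call up. It gives the time, the measured TCP pose, the force, the opening and the grip force at its end, in the units of the state.
- ctrl.get_obs(): the state, without advancing time (a new reading comes with each control period).
- ctrl.camera(name): name is "scene" or "side" or "wrist"; returns (picture, depth): 400x640x3 uint8, red, green, blue; 400x640 float32, m along the optical axis (not along the pixel's ray), 0 where there is no reading.
- ctrl.camera_params(name): a dict with "K" (3x3 intrinsics, pixels), "dist" ([k1, k2, p1, p2, k3] as OpenCV has them; the pictures are not rectified), "cam_to_world" (4x4, takes a point from camera to world coordinates); the wrist camera has in their place "mount" (4x4, takes a point from camera to tool coordinates, whose origin is the TCP and whose axes are the flange's). Camera axes: x right, y down, z forward; pixel columns grow to the right and rows downward; lengths in m; the calibration is good to about 2 mm. A picture is of the moment at which its call begins: read the wrist's pose just before it. camera_params takes no time and is no camera call.
- ctrl.hand_in(): hands the job in; it is judged then, once.
Trained networks look in the newest picture that a camera, given by its name, has taken for a name from the list of things; names that differ only in an ending like _2 or _b are one class to them, and where a whole thing is asked for, a point or a joint stands for the part that bears it (a point fixed in the world has none). Each returns a list of dicts, best first, with "score" (0 to 1); they miss things now and then, are a little off and sometimes report something else, mostly with a low value. They report only what shows in the picture. A call takes as long as a camera call.
- ctrl.outline_of(camera, target): "region" (400x640 bool, what is visible of it) and "position" ([column, row] in pixels, amid what is visible of it).
The state is a dict: "time_s": time; "q": joint angles; "dq": joint speeds; "joint_efforts": joint torques, N m; "eef_pos": TCP position; "eef_rot": TCP orientation; "wrist_force": force on the tool from outside, world axes, zero at the start; "torque": the same for the moment, N m; "opening": opening from 0.0 (shut) to 1.0 (fully open); "grasp_force": force on a finger pad.
Only numpy, scipy, OpenCV 4.12 (cv2) and the standard library are available. Lean on these libraries where they do the work, as an engineer would, in place of code of your own. Each camera call takes 0.05 s, during which the arm holds its last target. There are 200 camera calls.

## Task

The clamp bolt on the foot of the garland rail is slack. Take the click wrench out of its wooden rest, set its square socket fully down over the bolt head and let go; then take the wrench by its black grip and turn it clockwise (seen from above) until the bolt is tight and the handle clicks over at its joint - stop there, do not force the handle on to the end of its travel. Finally lay the wrench straight back in its rest as it was, with the handle sprung straight again, the bolt still tight and the duck, pot, stem tape and stapler left where they stand.

Things in the scene. Friction and masses are not known exactly. Their poses are not given: they have to be found in the camera images.
- wrench: Steel click wrench, 205 mm long, about 0.44 kg (varies), balance near x = 30 mm. Origin: centre of the square socket at the head's underside; x points along the straight handle, z up. Head 52 x 52 x 20 mm with a 33.5 mm square through-hole, sides along x and y, chamfered 2 mm below. Upright joint pin (brass) at x = 45 mm. Starts flat in the rest with the grip sunk in the groove.
- wrench_neck (a point): Centre of the handle's flat-sided steel neck: 14 mm wide, 18 mm high (2 to 20 mm above the wrench's underside), bare from 50 to 90 mm from the socket centre; this point is 65 mm from it, 11 mm up. In the rest only the neck and head are open to fingers. x points along the handle.
- wrench_handle (a joint): Breakaway joint, rad: 0 = straight (stop), grows as the handle swings clockwise from above against the head, travel ends at 0.5. A spring holds it at 0 up to about 1.0 N m (10 N sideways at the grip), then it gives way under nearly the same load. Above 0.12 it has clicked; above 0.40 it is forced. Eased or let go, it swings back to 0 by itself, damped.
- wrench_grip (a point): Centre of the black grip (26 mm wide, 24 mm high, 90 mm long) on the handle: 100 mm from the breakaway joint, 145 mm from the socket centre when straight, 12 mm above the wrench's underside. x points along the handle away from the socket.
- bolt_seat (a point): Centre of the bolt head's foot, on the flat clamp top (52 mm above the table) where the socket rests when fully down. z up; x and y are square to the flats and turn with the bolt. Square steel head 30 x 30 mm, straight to 21 mm, then stepped in to 19.5 mm square at 29 mm. The wrench fits in all four quarter turns, with play of about 0.12 rad either way.
- bolt (a joint): Turn of the clamp bolt, rad: grows clockwise seen from above, 1.0 = tight (hard stop). Starts slack between 0.45 and 0.70. It turns with about 0.3 N m.
- foot: Fixed foot of the garland rail: grey base plate 150 x 130 x 12 mm; aluminium clamp 52 mm high, reaching 38 mm from the bolt in foot +x, -x and -y, 58 mm in +y; steel tube 25 mm thick, 208 mm long, along the foot's x, 30 mm to the +y side of the bolt, top at 44 mm. Origin on the table below the bolt.
- rest: Fixed wooden rest: base board 235 x 80 x 8 mm (rest x = -47 to 188 mm), with two 17 mm wide walls, 32 mm high over the table, x = 94 to 182 mm, that leave a groove 36 mm wide along the rest's x for the grip. Origin on the table; the wrench in place has its origin 8 mm above it and its x along the rest's x.
- duck: Small yellow duck, 56 x 46 x 42 mm, loose; origin under its centre. Leave alone.
- pot: Small clay pot, 49 mm wide, 38 mm high, loose; origin under its centre. Leave alone.
- stem_tape: Green roll of stem tape lying flat, 58 mm wide, 13 mm high, loose; origin under its centre. Leave alone.
- stapler: Red and black stapler, 34 x 136 x 37 mm, loose; origin under its centre. Leave alone.

How it is judged:
On the way, in this order (a step that is already met when the one before it is completed fails the run):
1. the wrench sits fully down on the bolt head and is let go (horizontal distance between wrench and bolt_seat below 0.005 m and z of wrench in the frame of bolt_seat below 0.004 m and angle between wrench's own z axis and vertical below 0.08 rad and contact force between the fingers and wrench below 0.2 N), for 0.2 s.
2. the wrench, still on the bolt, is taken by its black grip (distance between the grasp point and wrench_grip below 0.045 m and contact force between the fingers and wrench above 1 N and horizontal distance between wrench and bolt_seat below 0.006 m), for 0.1 s.
3. the bolt is tight and the handle has clicked over at its joint, socket still on the bolt (value of joint bolt above 0.95 rad and value of joint wrench_handle above 0.12 rad and horizontal distance between wrench and bolt_seat below 0.006 m and z of wrench in the frame of bolt_seat below 0.008 m), for 0.05 s.
At the end, for the whole second after the job is handed in: The bolt is tight (joint over 0.90), and the wrench, with its handle straight (within 0.06 rad), lies released and still in its rest: flat on the base board (within 4 mm in height, 0.06 rad), grip down in the groove, origin within 25 mm along and 15 mm across of its place in the rest (value of joint bolt above 0.9 rad and value of joint wrench_handle below 0.06 rad and x of wrench in the frame of rest between -0.025 and 0.025 m and y of wrench in the frame of rest between -0.015 and 0.015 m and z of wrench in the frame of rest below 0.012 m and x of wrench_grip in the frame of rest above 0.1 m and z of wrench_grip in the frame of rest below 0.026 m and angle between wrench's own z axis and vertical below 0.06 rad and linear speed of wrench below 0.02 m/s and contact force between the fingers and wrench below 0.2 N); the robot touches nothing.
It fails at once if the handle is forced on past the click to the end of its travel (over 0.40 rad) (value of joint wrench_handle above 0.4 rad).
It fails at once if a bystander (duck, pot, stem tape or stapler) is shifted by more than 30 mm (distance of any of duck, pot, stem_tape, stapler from where it was at the start of the episode above 0.03 m).
It also fails if it takes over 67 s, if anything falls off the work surface, if the arm or the gripper's body presses on something with over 40 N, if the wrist force passes 120 N, or if a joint passes its speed limit or range.

## Working session

There is one attempt and no reset: what is moved stays moved. The work goes in short steps, Python scripts to look and compute and a tool call to move; the robot and the scene stay as the last step left them, time stands still between calls to the robot, and variables do not carry over. Pictures are saved under pics/ and viewed, at most 10 in all, crops included, and the job is handed in when it is done.

Besides the shell and the picture viewer there is one more tool, called after "Call:" as name(argument=value, ...) on one line, values as JSON. apply_moves: Moves the arm, as the interface text tells. Its arguments: {"type":"object","properties":{"moves":{"type":"array"}},"required":["moves"]}

```bash
mkdir -p pics; ls
cat > h.py <<'E'
from bench import ctrl
import numpy as np, cv2
from scipy.spatial.transform import Rotation as R
def tool():
    o=ctrl.get_obs(); T=np.eye(4); q=o["eef_rot"]; T[:3,:3]=R.from_quat([q[1],q[2],q[3],q[0]]).as_matrix(); T[:3,3]=o["eef_pos"]; return T
def snap(n):
    T=tool(); im,d=ctrl.camera(n); p=ctrl.camera_params(n)
    C=np.array(p["cam_to_world"]) if "cam_to_world" in p else T@np.array(p["mount"])
    return im,d,np.array(p["K"]),np.array(p["dist"]),C
def cloud(d,K,D,C,mask=None):
    v,u=np.nonzero((d>0)&(mask if mask is not None else True))
    return pts(np.c_[u,v],d[v,u],K,D,C),u,v
def pts(uv,z,K,D,C):
    n=cv2.undistortPoints(np.asarray(uv,np.float64).reshape(-1,1,2),K,D).reshape(-1,2)
    z=np.asarray(z); P=np.c_[n*z[:,None],z]; return P@C[:3,:3].T+C[:3,3]
def onplane(uv,h,K,D,C):
    a=pts(uv,np.ones(len(uv)),K,D,C); o=C[:3,3]; r=a-o; return o+r*((h-o[2])/r[:,2])[:,None]
def proj(P,K,D,C):
    W=np.linalg.inv(C); return cv2.projectPoints(np.asarray(P,float).reshape(-1,1,3),cv2.Rodrigues(W[:3,:3])[0],W[:3,3],K,D)[0].reshape(-1,2)
def save(n,im): cv2.imwrite("pics/"+n,cv2.cvtColor(im,cv2.COLOR_RGB2BGR))
E
python3 - <<'E'
from h import *
print(ctrl.get_obs())
for n in ["scene","side"]:
    im,d,K,D,C=snap(n); save(n+".png",im); print(n,C[:3,3].round(3),K[0,0])
    for t in ["wrench","wrench_grip","foot","rest","duck","pot","stem_tape","stapler"]:
        for r in ctrl.outline_of(n,t)[:2]:
            P,u,v=cloud(d,K,D,C,r["region"])
            print(t,round(r["score"],2),np.round(r["position"]),len(P),np.median(P,0).round(3) if len(P) else "", np.percentile(P,[2,98],axis=0).round(3).tolist() if len(P) else "")
E
```

```text
pics
{'time_s': 0.0, 'q': array([-2.06265166e-01,  1.81574563e-01,  1.60806426e+00,  2.67631525e-05,
        1.35377937e+00, -2.06315211e-01]), 'dq': array([ 0.000341  ,  0.00125944, -0.00188669,  0.00106302, -0.00030481,
        0.00095345]), 'joint_efforts': array([ 3.41415571e-04, -4.44869328e+01, -3.51340663e+01, -2.51131587e-04,
        9.11703974e-03,  3.43231875e-05]), 'eef_pos': array([5.74424515e-01, 1.66464865e-04, 2.30338118e-01]), 'eef_rot': array([-7.71094886e-04,  7.07090839e-01,  7.07122134e-01, -4.88604222e-04]), 'wrist_force': array([ 0.11479602, -0.34175674,  1.08085741]), 'torque': array([ 0.00983677,  0.00027955, -0.05932618]), 'grasp_force': 0.0, 'opening': 0.9974505418671775}
scene [ 0.043 -0.663  0.755] 500.23410186044777
wrench 0.56 [396. 280.] 1511 [ 0.558 -0.229  0.029] [[0.497, -0.318, 0.011], [0.645, -0.167, 0.034]]
wrench_grip 0.8 [429. 286.] 827 [ 0.6   -0.271  0.03 ] [[0.55, -0.321, 0.015], [0.648, -0.219, 0.035]]
foot 0.73 [315. 211.] 3041 [0.54  0.025 0.036] [[0.458, -0.023, 0.008], [0.642, 0.089, 0.08]]
foot 0.35 [395. 281.] 1622 [ 0.558 -0.228  0.02
[... 1051 characters left out ...]
004], [0.643, 0.089, 0.081]]
rest 0.84 [394. 265.] 1965 [ 0.579 -0.263  0.011] [[0.478, -0.342, 0.002], [0.661, -0.148, 0.035]]
rest 0.71 [318. 183.] 138 [0.554 0.029 0.075] [[0.54, 0.018, 0.057], [0.576, 0.042, 0.085]]
duck 0.51 [265. 220.] 236 [0.39  0.013 0.024] [[0.368, -0.008, 0.013], [0.411, 0.031, 0.043]]
pot 0.81 [389. 191.] 218 [ 0.728 -0.046  0.028] [[0.705, -0.069, 0.005], [0.749, -0.025, 0.041]]
pot 0.56 [319. 182.] 184 [0.555 0.031 0.072] [[0.539, 0.017, 0.05], [0.594, 0.082, 0.085]]
stem_tape 0.72 [284. 278.] 457 [ 0.353 -0.175  0.014] [[0.326, -0.199, 0.002], [0.379, -0.144, 0.017]]
stapler 0.57 [247. 161.] 530 [0.433 0.299 0.023] [[0.383, 0.255, 0.005], [0.484, 0.347, 0.041]]
```

Run:
```python
import cv2
im=cv2.imread("pics/scene.png")
cv2.imwrite("pics/v1.png",cv2.resize(im[110:350,180:500],None,fx=2.5,fy=2.5,interpolation=cv2.INTER_CUBIC))
```

```text
(no output)
```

View pics/v1.png

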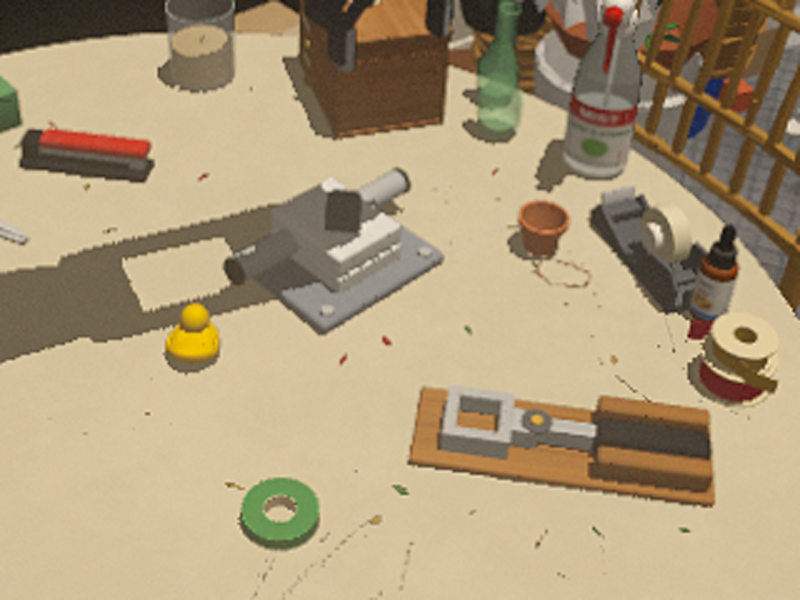

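Run:
```python
from h import *
im,d,K,D,C=snap("wrist"); save("w0.png",im)
np.savez("w0.npz",im=im,d=d,K=K,D=D,C=C)
P,u,v=cloud(d,K,D,C)
print(C.round(3), K[0,0])
m=(P[:,2]>0.065)&(P[:,2]<0.1)&(abs(P[:,0]-.555)<.06)&(abs(P[:,1]-.03)<.06)
Q=P[m]; print(len(Q)); 
for lo,hi in[(.065,.073),(.078,.085)]:
    q=Q[(Q[:,2]>lo)&(Q[:,2]<hi)]; print(lo,len(q)); 
    if len(q): print(cv2.minAreaRect((q[:,:2]*1000).astype(np.float32)))
```

```text
[[ 1.    -0.     0.     0.574]
 [ 0.    -0.954 -0.299  0.076]
 [ 0.     0.299 -0.954  0.373]
 [ 0.     0.     0.     1.   ]] 277.1254578580353
754
0.065 119
((558.2103881835938, 35.96249771118164), (30.12299919128418, 29.67325210571289), 49.36946105957031)
0.078 380
((558.3208618164062, 36.22596740722656), (22.893943786621094, 22.49216079711914), 50.647727966308594)
```

View pics/w0.png

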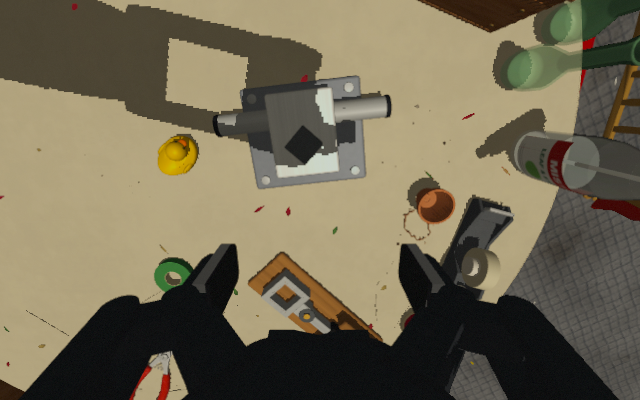

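The scene shot shows the rest with the wrench at about (570,440) in the crop and the bolt at (343,210). In the wrist view the bolt head is at about (303,145) and the wrench head at (288,292). The bolt measures about (0.558, 0.036) with flats at about 50° mod 90°, so the wrench can go across with almost no turn. I'll write a row planner and go above the neck.

```bash
cat >> h.py <<'E'
def Tdown(x,y,z,yaw):  # yaw deg: world direction of tool x, tool z down
    a=np.radians(yaw); T=np.eye(4); T[:3,:3]=np.c_[[np.cos(a),np.sin(a),0],[np.sin(a),-np.cos(a),0],[0,0,-1]]; T[:3,3]=x,y,z; return T
def rows(Ts,T=None,nd=1):  # rounded rows for a list of waypoints; from the measured pose
    T=tool() if T is None else T.copy()
    for G in Ts:
        L=np.linalg.inv(T)@G; o=(L[:3,3]*1000).round(nd); r=np.degrees(R.from_matrix(L[:3,:3]).as_rotvec()).round(nd)
        print(o.tolist(),r.tolist()); M=np.eye(4); M[:3,3]=o/1000; M[:3,:3]=R.from_rotvec(np.radians(r)).as_matrix(); T=T@M
    return T
E
python3 - <<'E'
from h import *
s=np.array([.5744,0,.230,90]);e=np.array([.545,-.214,.17,135])
rows([Tdown(*(s+(e-s)*k/5)) for k in range(1,6)])
E
```

```text
[-42.8, -6.5, 13.3] [-0.0, -0.0, -9.0]
[-41.4, -12.5, 12.0] [-0.0, -0.0, -9.0]
[-38.9, -18.8, 12.0] [0.0, -0.0, -9.0]
[-35.4, -24.7, 12.0] [0.0, -0.0, -9.0]
[-31.2, -29.9, 12.0] [0.0, -0.0, -9.0]
```

Call:
apply_moves(moves=[{"jaw": 1, "offset": [-43, -6.5, 13], "rot": [0, 0, -9]}, {"jaw": 1, "offset": [-41.5, -12.5, 12], "rot": [0, 0, -9]}, {"jaw": 1, "offset": [-39, -19, 12], "rot": [0, 0, -9]}, {"jaw": 1, "offset": [-35.5, -24.5, 12], "rot": [0, 0, -9]}, {"jaw": 1, "offset": [-31, -30, 12], "rot": [0, 0, -9]}])

```text
time_s: 1.58
eef_pos: [0.5447, -0.2158, 0.1701]
eef_rot: [0.0, 0.38, 0.925, -0.0]
wrist_force: [0.7, 0.3, 0.3]
opening: 1.001
grasp_force: 0.0
```

Run:
```python
from h import *
ctrl.camera("scene"); ctrl.camera("scene")
print(tool().round(3))
im,d,K,D,C=snap("wrist"); save("w1.png",im); np.savez("w1.npz",im=im,d=d,K=K,D=D,C=C)
for t in ["wrench","wrench_neck","rest"]:
    for r in ctrl.outline_of("wrist",t)[:2]:
        P,u,v=cloud(d,K,D,C,r["region"])
        print(t,round(r["score"],2),np.round(r["position"]),len(P),np.median(P,0).round(3))
        if t=="wrench":
            q=P[(P[:,2]>.022)&(P[:,2]<.033)]; print(cv2.minAreaRect((q[:,:2]*1000).astype(np.float32)))
            q=P[(P[:,2]>.024)&(P[:,2]<.033)]; dd=np.array([1,-1])/2**.5
            s=q[:,:2]@dd; q2=q[s<s.min()+.055]; print(np.median(q2,0),cv2.minAreaRect((q2[:,:2]*1000).astype(np.float32)))
```

```text
[[-0.707  0.708 -0.002  0.543]
 [ 0.708  0.707 -0.    -0.218]
 [ 0.001 -0.002 -1.     0.169]
 [ 0.     0.     0.     1.   ]]
wrench 0.73 [325. 197.] 4180 [ 0.557 -0.226  0.028]
((578.68310546875, -248.11892700195312), (51.57734298706055, 204.56930541992188), 44.08204650878906)
[ 0.52678245 -0.19344656  0.02716199] ((526.7123413085938, -194.45559692382812), (51.57734298706055, 55.160945892333984), 44.08204650878906)
wrench 0.23 [525.  32.] 13512 [0.583 0.004 0.028]
((593.9200439453125, 27.227195739746094), (149.38026428222656, 43.63436508178711), 37.282501220703125)
[0.5856053  0.00255635 0.02803049] ((594.0444946289062, 27.32192611694336), (149.06752014160156, 43.63436508178711), 37.282501220703125)
wrench_neck 0.64 [322. 252.] 2308 [ 0.601 -0.271  0.03 ]
rest 0.57 [333. 203.] 9336 [ 0.564 -0.231  0.007]
```

View pics/w1.png

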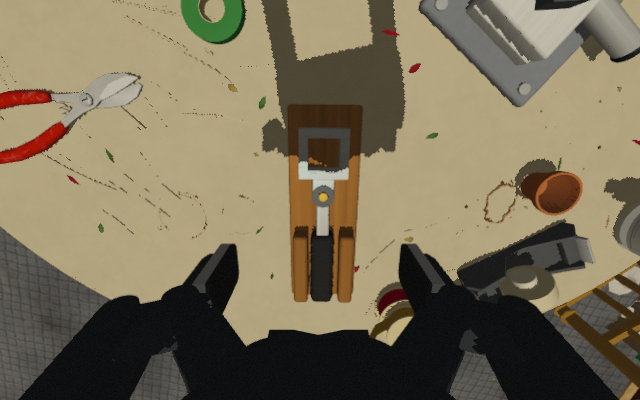

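The wrench fit gives 204.6 × 51.6 mm, which matches. In the picture the pin is at (323,197) and the socket hole at about (324,149). I'll check the pin against the fit and plan the descent.

Run:
```python
from h import *
z=np.load("w1.npz"); K,D,C=z["K"],z["D"],z["C"]
print(onplane([[323,197]],.029,K,D,C), onplane([[324.5,154]],.028,K,D,C))
T=Tdown(.5695,-.2385,.012,180-45.9)
G=[Tdown(.5695,-.2385,h,134.1) for h in(.13,.075,.035,.012,.012)]
rows(G)
```

```text
[[ 0.55687991 -0.22573457  0.029     ]] [[ 0.52537024 -0.19231524  0.028     ]]
[-34.8, -0.4, 40.6] [0.0, 0.0, 0.9]
[-0.0, 0.0, 55.0] [0.0, 0.0, -0.0]
[-0.0, -0.0, 40.0] [0.0, 0.0, -0.0]
[-0.0, -0.0, 23.0] [0.0, 0.0, -0.0]
[-0.0, -0.0, -0.0] [0.0, 0.0, -0.0]
```

Call:
apply_moves(moves=[{"jaw": 1, "offset": [-35, -0.5, 40], "rot": [0, 0, 1]}, {"jaw": 1, "offset": [0, 0, 50], "rot": [0, 0, 0]}, {"jaw": 1, "offset": [0, 0, 42], "rot": [0, 0, 0]}, {"jaw": 0.5, "offset": [0, 0, 20], "rot": [0, 0, 0]}, {"jaw": 0.5, "offset": [0, 0, 4], "rot": [0, 0, 0]}])

```text
time_s: 2.5
eef_pos: [0.5692, -0.2384, 0.0137]
eef_rot: [-0.001, 0.39, 0.921, 0.0]
wrist_force: [-0.1, 0.7, 1.0]
opening: 0.606
grasp_force: 0.0
```

Call:
apply_moves(moves=[{"jaw": 0.3, "offset": [0, 0, 0], "rot": [0, 0, 0]}, {"jaw": 0, "offset": [0, 0, 0], "rot": [0, 0, 0]}, {"jaw": 0, "offset": [0, 0, 0], "rot": [0, 0, 0]}, {"jaw": 0, "offset": [0, 0, 0], "rot": [0, 0, 0]}, {"jaw": 0, "offset": [0, 0, 0], "rot": [0, 0, 0]}])

```text
time_s: 3.12
eef_pos: [0.5708, -0.2403, 0.0166]
eef_rot: [0.002, 0.391, 0.92, -0.0]
wrist_force: [0.3, 1.8, 6.6]
opening: 0.142
grasp_force: 61.5
```

Call:
apply_moves(moves=[{"jaw": 0, "offset": [0, 0, -10], "rot": [0, 0, 0]}, {"jaw": 0, "offset": [0, 0, -25], "rot": [0, 0, 0]}, {"jaw": 0, "offset": [0, 0, -35], "rot": [0, 0, 0]}, {"jaw": 0, "offset": [0, 0, -35], "rot": [0, 0, 0]}, {"jaw": 0, "offset": [0, 0, -20], "rot": [0, 0, 0]}])

```text
time_s: 3.75
eef_pos: [0.5697, -0.2398, 0.1414]
eef_rot: [0.001, 0.391, 0.921, -0.0]
wrist_force: [1.0, 0.3, -5.4]
opening: 0.141
grasp_force: 60.1
```

```bash
cat >> h.py <<'E'
def look(tag,cam="wrist",zlo=None,box=None):
    ctrl.camera("scene"); T=tool(); im,d,K,D,C=snap(cam); save(tag+".png",im); np.savez(tag+".npz",im=im,d=d,K=K,D=D,C=C,T=T)
    return T,im,d,K,D,C
def wr(tag):
    T,im,d,K,D,C=look(tag); print(ctrl.get_obs()["wrist_force"].round(1),T[:3,3].round(4),"yaw",np.degrees(np.arctan2(T[1,0],T[0,0])).round(2))
    r=ctrl.outline_of("wrist","wrench")[0]; P,u,v=cloud(d,K,D,C,r["region"]); print(r["score"],np.median(P,0))
    L=(P-T[:3,3])@T[:3,:3]  # tool frame
    h=L[(L[:,0]>.03)&(L[:,0]<.10)&(abs(L[:,1])<.04)]; m=np.median(h[:,2]); h=h[abs(h[:,2]-m)<.012]
    hp=h[:,2]<m+.004; A=np.c_[h[hp,:2],np.ones(hp.sum())]; c=np.linalg.lstsq(A,h[hp,2],rcond=None)[0]
    print("head rect tool mm",cv2.minAreaRect((h[hp,:2]*1000).astype(np.float32)),"topz",m*1000,"slopes x,y",c[:2].round(3))
E
python3 - <<'E'
from h import *
wr("w2")
E
```

```text
[-0.7 -1.5 -5. ] [ 0.5707 -0.2404  0.1436] yaw 134.0
0.96 [ 0.53947454 -0.20919059  0.15374401]
head rect tool mm ((60.735450744628906, -0.7612628936767578), (52.3557014465332, 61.43606948852539), 89.99458312988281) topz -10.11484827622331 slopes x,y [0.003 0.001]
```

View pics/w2.png

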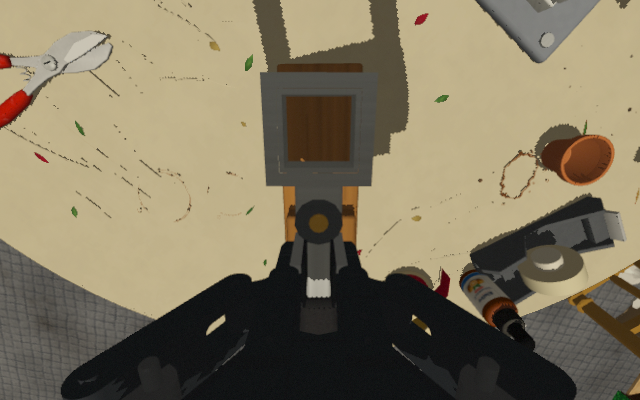

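Run:
```python
from h import *
z=np.load("w2.npz"); K,D,C,T=z["K"],z["D"],z["C"],z["T"]
p=onplane([[282,94],[355,94],[355,163],[282,163],[318.7,128.5]],T[2,3]+.0101,K,D,C); print("hole tool",((p-T[:3,3])@T[:3,:3]*1000).round(1).tolist())
for n in ["scene","side"]:
    im,d,K,D,C=snap(n); P,u,v=cloud(d,K,D,C)
    q=P[(P[:,2]>.077)&(P[:,2]<.09)&(abs(P[:,0]-.555)<.04)&(abs(P[:,1]-.035)<.04)]
    print(n,len(q),np.median(q,0),cv2.minAreaRect((q[:,:2]*1000).astype(np.float32)))
```

```text
hole tool [[82.1, -17.2, -10.5], [82.1, 15.5, -10.5], [50.8, 16.7, -10.3], [50.8, -18.4, -10.4], [67.0, -0.8, -10.4]]
scene 96 [0.55773537 0.03534313 0.08110636] ((558.9609985351562, 37.59062576293945), (27.33106803894043, 26.0759220123291), 51.904483795166016)
side 68 [0.55680842 0.03348925 0.08190212] ((556.2648315429688, 34.34337615966797), (26.912843704223633, 27.606426239013672), 46.655616760253906)
```

Run:
```python
from h import *
s=np.array([.5707,-.2404,.1436,134]);e=np.array([.609,-.006,.108,140])
f=lambda k:s+(e-s)*[k,k,min(1,max(0,(k-.5)*2)),k]
rows([Tdown(*f(k/5)) for k in range(1,6)])
```

```text
[25.6, 38.7, -6.0] [-0.0, -0.2, -1.2]
[27.6, 38.7, -0.0] [-0.0, 0.0, -1.2]
[26.8, 39.2, 7.0] [-0.0, 0.0, -1.2]
[25.9, 39.8, 14.2] [-0.0, 0.0, -1.2]
[25.2, 40.4, 14.2] [-0.0, 0.0, -1.2]
```

Call:
apply_moves(moves=[{"jaw": 0, "offset": [25.5, 38.5, 0], "rot": [0, 0, -1.2]}, {"jaw": 0, "offset": [27.5, 38.5, 0], "rot": [0, 0, -1.2]}, {"jaw": 0, "offset": [27, 39, 7], "rot": [0, 0, -1.2]}, {"jaw": 0, "offset": [26, 40, 14], "rot": [0, 0, -1.2]}, {"jaw": 0, "offset": [25, 40.5, 14], "rot": [0, 0, -1.2]}])

```text
time_s: 4.62
eef_pos: [0.6087, -0.0051, 0.1018]
eef_rot: [-0.002, 0.342, 0.94, -0.0]
wrist_force: [1.2, -0.6, -5.0]
opening: 0.144
grasp_force: 60.1
```

Run:
```python
from h import *
wr("w3")
z=np.load("w3.npz"); T,K,D,C=z["T"],z["K"],z["D"],z["C"]
P,u,v=cloud(z["d"],K,D,C)
q=P[(P[:,2]>.076)&(P[:,2]<.088)&(abs(P[:,0]-.558)<.025)&(abs(P[:,1]-.036)<.025)]
print(len(q)); print(cv2.minAreaRect((q[:,:2]*1000).astype(np.float32)))
print("socket",T[:3,:3]@[.066,-.0008,.0095]+T[:3,3])
a=np.radians(50);b=[.558,.0358]
sq=np.array([[1,1],[-1,1],[-1,-1],[1,-1]])*.00975@np.array([[np.cos(a),np.sin(a)],[-np.sin(a),np.cos(a)]])+b
print(proj(np.c_[sq,[.081]*4],K,D,C).round())
cv2.imwrite("pics/w3c.png",cv2.resize(cv2.cvtColor(z["im"][60:240,200:440],cv2.COLOR_RGB2BGR),None,fx=3,fy=3))
```

```text
[-0.8 -1.3 -5.4] [0.6076 0.0013 0.0996] yaw 140.22
0.75 [0.5720992  0.02803772 0.11033041]
head rect tool mm ((60.78440856933594, -0.9976348876953125), (52.52366638183594, 61.562225341796875), 89.96778106689453) topz -10.032816235232906 slopes x,y [0.004 0.001]
1645
((558.039794921875, 36.690853118896484), (26.176427841186523, 25.771215438842773), 48.61399459838867)
socket [0.55626832 0.04294125 0.09062239]
[[328. 120.]
 [293. 120.]
 [294. 154.]
 [328. 154.]]
```

View pics/w3c.png

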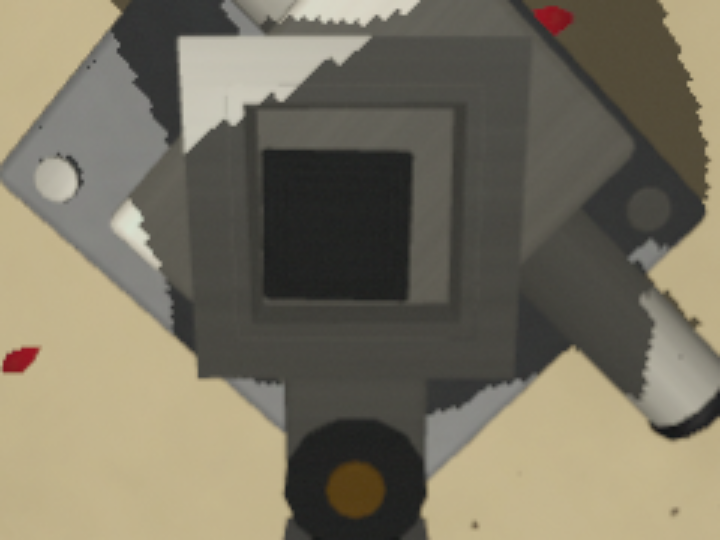

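The bolt (crop 337,224) sits down and left of the socket centre (352,208), with edges parallel. The measured correction is -5.4, -3.8 mm in the tool frame, so I'll shift and then lower.

Call:
apply_moves(moves=[{"jaw": 0, "offset": [-5.4, -3.8, 0], "rot": [0, 0, 0]}, {"jaw": 0, "offset": [0, 0, 0], "rot": [0, 0, 0]}, {"jaw": 0, "offset": [0, 0, 6], "rot": [0, 0, 0]}, {"jaw": 0, "offset": [0, 0, 6], "rot": [0, 0, 0]}, {"jaw": 0, "offset": [0, 0, 0], "rot": [0, 0, 0]}])

```text
time_s: 5.4
eef_pos: [0.6108, -0.0133, 0.0913]
eef_rot: [-0.001, 0.342, 0.94, -0.0]
wrist_force: [-0.8, 0.0, -4.5]
opening: 0.142
grasp_force: 60.1
```

Run:
```python
from h import *
wr("w4")
z=np.load("w4.npz"); T,K,D,C=z["T"],z["K"],z["D"],z["C"]
print("socket",T[:3,:3]@[.066,-.0009,.0095]+T[:3,3])
```

```text
[-0.3 -0.3 -5.3] [ 0.6111 -0.0132  0.0918] yaw 139.99
0.96 [0.57614713 0.01367518 0.1021397 ]
head rect tool mm ((60.76885223388672, -0.7497081756591797), (61.53032302856445, 52.60610580444336), 0.09070716798305511) topz -10.028285648833723 slopes x,y [0.004 0.001]
socket [0.56001221 0.02851604 0.08233009]
```

Call:
apply_moves(moves=[{"jaw": 0, "offset": [3.3, 2.4, -3], "rot": [0, 0, 0]}, {"jaw": 0, "offset": [3.3, 2.4, 0], "rot": [0, 0, 0]}, {"jaw": 0, "offset": [0, 0, 0], "rot": [0, 0, 0]}, {"jaw": 0, "offset": [0, 0, 0], "rot": [0, 0, 0]}, {"jaw": 0, "offset": [0, 0, 0], "rot": [0, 0, 0]}])

```text
time_s: 6.18
eef_pos: [0.6096, -0.0053, 0.0953]
eef_rot: [0.0, 0.342, 0.94, -0.0]
wrist_force: [0.6, 0.2, -4.1]
opening: 0.141
grasp_force: 60.2
```

Run:
```python
from h import *
wr("w5")
z=np.load("w5.npz"); T,K,D,C=z["T"],z["K"],z["D"],z["C"]
print("socket",T[:3,:3]@[.066,-.0009,.0095]+T[:3,3])
cv2.imwrite("pics/w5c.png",cv2.resize(cv2.cvtColor(z["im"][60:240,200:440],cv2.COLOR_RGB2BGR),None,fx=3,fy=3))
P,u,v=cloud(z["d"],K,D,C); q=P[(P[:,2]>.066)&(P[:,2]<.086)&(abs(P[:,0]-.558)<.016)&(abs(P[:,1]-.036)<.016)]
g=cv2.cvtColor(z["im"],cv2.COLOR_RGB2GRAY); print(len(q),cv2.minAreaRect((q[:,:2]*1000).astype(np.float32)))
```

```text
[ 0.7 -0.1 -5.3] [ 0.6096 -0.0054  0.0953] yaw 139.99
0.86 [0.57405618 0.02179    0.10556735]
head rect tool mm ((60.84131622314453, -0.7103614807128906), (52.478023529052734, 61.68863296508789), 89.79679107666016) topz -10.027545625394689 slopes x,y [0.004 0.001]
socket [0.55843159 0.03638527 0.08575806]
2402 ((557.8845825195312, 36.58740997314453), (30.040203094482422, 28.98171615600586), 49.922367095947266)
```

View pics/w5c.png

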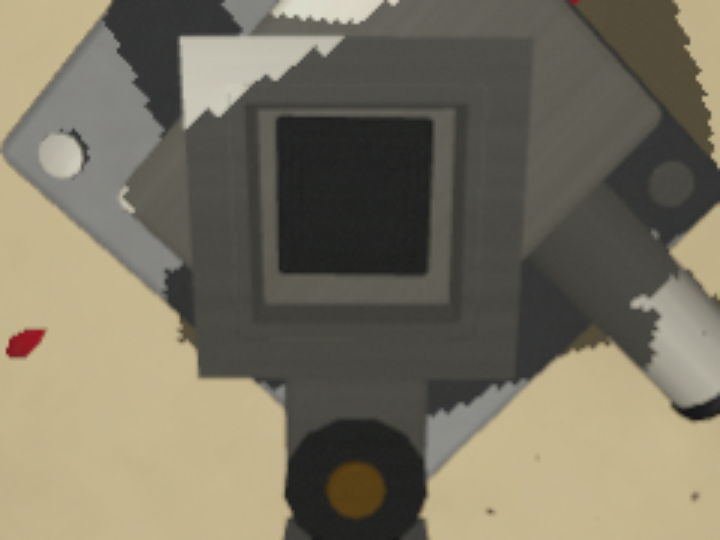

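The bolt now sits centred in the socket: columns 277–432 against the hole's 257–452, with the row offset explained by camera tilt. The computed error is under 1 mm, so I'll lower.

Call:
apply_moves(moves=[{"jaw": 0, "offset": [0, 0, 5], "rot": [0, 0, 0]}, {"jaw": 0, "offset": [0, 0, 5], "rot": [0, 0, 0]}, {"jaw": 0, "offset": [0, 0, 4], "rot": [0, 0, 0]}, {"jaw": 0, "offset": [0, 0, 3], "rot": [0, 0, 0]}, {"jaw": 0, "offset": [0, 0, 0], "rot": [0, 0, 0]}])

```text
time_s: 6.95
eef_pos: [0.6093, -0.0052, 0.0779]
eef_rot: [-0.0, 0.342, 0.94, -0.0]
wrist_force: [-0.8, 0.2, -4.6]
opening: 0.146
grasp_force: 60.2
```

Call:
apply_moves(moves=[{"jaw": 0, "offset": [0, 0, 4], "rot": [0, 0, 0]}, {"jaw": 0, "offset": [0, 0, 4], "rot": [0, 0, 0]}, {"jaw": 0, "offset": [0, 0, 3], "rot": [0, 0, 0]}, {"jaw": 0, "offset": [0, 0, 3], "rot": [0, 0, 0]}, {"jaw": 0, "offset": [0, 0, 0], "rot": [0, 0, 0]}])

```text
time_s: 7.58
eef_pos: [0.6093, -0.0052, 0.0639]
eef_rot: [-0.0, 0.342, 0.94, -0.0]
wrist_force: [-0.6, 0.1, -5.3]
opening: 0.142
grasp_force: 60.2
```

No contact so far, and about 2–3 mm is left. I'll finish seating it and release.

Call:
apply_moves(moves=[{"jaw": 0, "offset": [0, 0, 1.5], "rot": [0, 0, 0]}, {"jaw": 0, "offset": [0, 0, 1], "rot": [0, 0, 0]}, {"jaw": 0.4, "offset": [0, 0, 0], "rot": [0, 0, 0]}, {"jaw": 0.6, "offset": [0, 0, 0], "rot": [0, 0, 0]}, {"jaw": 0.8, "offset": [0, 0, 0], "rot": [0, 0, 0]}])

```text
time_s: 8.2
eef_pos: [0.6101, -0.0054, 0.0624]
eef_rot: [0.001, 0.342, 0.94, 0.0]
wrist_force: [-0.1, -0.4, -0.3]
opening: 0.773
grasp_force: 0.0
```

Call:
apply_moves(moves=[{"jaw": 1, "offset": [0, 0, 0], "rot": [0, 0, 0]}, {"jaw": 1, "offset": [0, 0, -30], "rot": [0, 0, 0]}, {"jaw": 1, "offset": [0, 0, -40], "rot": [0, 0, 0]}, {"jaw": 1, "offset": [0, 0, -10], "rot": [0, 0, 0]}, {"jaw": 1, "offset": [0, 0, 0], "rot": [0, 0, 0]}])

```text
time_s: 8.82
eef_pos: [0.6099, -0.0053, 0.1422]
eef_rot: [0.001, 0.342, 0.94, 0.0]
wrist_force: [-0.8, -0.4, -0.6]
opening: 1.001
grasp_force: 0.0
```

Run:
```python
from h import *
T,im,d,K,D,C=look("w6")
r=ctrl.outline_of("wrist","wrench"); print([x["score"] for x in r]); P,u,v=cloud(d,K,D,C,r[0]["region"])
q=P[(P[:,2]>.05)&(P[:,2]<.09)]
print(T[:3,3],len(q),cv2.minAreaRect((q[:,:2]*1000).astype(np.float32)))
a=np.radians(-40); L=(q[:,:2]-[.558,.0365])@np.array([[np.cos(a),-np.sin(a)],[np.sin(a),np.cos(a)]])
for lo,hi in[(-.03,-.018),(.018,.03),(.035,.055),(.06,.09),(.1,.13),(.14,.18)]:
    k=(L[:,0]>lo)&(L[:,0]<hi)
    if k.sum(): print(lo,hi,k.sum(),np.median(q[k,2]).round(4),np.percentile(L[k,1],[2,98]).round(4))
print(L.max(0),L.min(0))
```

```text
[0.88]
[ 0.60908834 -0.00515708  0.14097476] 7436 ((616.5052490234375, -13.400657653808594), (54.715702056884766, 203.11866760253906), 50.0551872253418)
-0.03 -0.018 713 0.0713 [-0.0245  0.0257]
0.018 0.03 972 0.0711 [-0.0241  0.0249]
0.035 0.055 699 0.0722 [-0.0105  0.0115]
0.06 0.09 571 0.0711 [-0.006   0.0073]
0.1 0.13 939 0.0748 [-0.0121  0.013 ]
0.14 0.18 962 0.0748 [-0.0128  0.0127]
[0.17845035 0.02664299] [-0.02469167 -0.02806869]
```

View pics/w6.png

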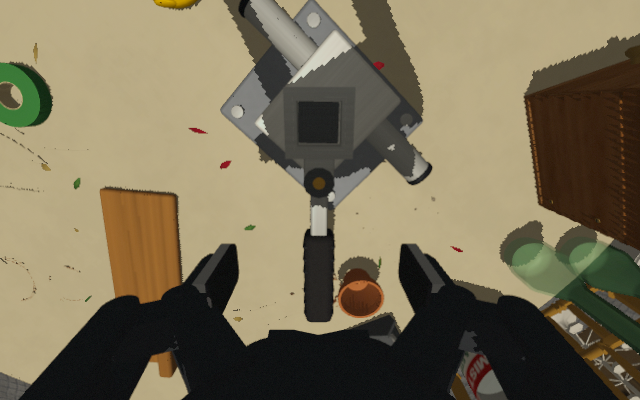

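The wrench is seated: head top at about 0.0715 m against 0.072 expected, handle at -40°. In the picture the socket is over the bolt at (319,122), with the grip at about (318,275) and the pot beside it at (360,298). Next I'll take the grip at 145 mm.

Call:
apply_moves(moves=[{"jaw": 1, "offset": [-40, 0, 0], "rot": [0, 0, 0]}, {"jaw": 1, "offset": [-39, 0, 20], "rot": [0, 0, 0]}, {"jaw": 0.7, "offset": [0, 0, 35], "rot": [0, 0, 0]}, {"jaw": 0.6, "offset": [0, 0, 30], "rot": [0, 0, 0]}, {"jaw": 0.6, "offset": [0, 0, 8], "rot": [0, 0, 0]}])

```text
time_s: 9.6
eef_pos: [0.6672, -0.0554, 0.0444]
eef_rot: [-0.004, 0.342, 0.94, -0.0]
wrist_force: [-0.9, -0.7, 0.4]
opening: 0.597
grasp_force: 0.0
```

Call:
apply_moves(moves=[{"jaw": 0.4, "offset": [0, 0, 0], "rot": [0, 0, 0]}, {"jaw": 0, "offset": [0, 0, 0], "rot": [0, 0, 0]}, {"jaw": 0, "offset": [0, 0, 0], "rot": [0, 0, 0]}, {"jaw": 0, "offset": [0, 0, 0], "rot": [0, 0, 0]}, {"jaw": 0, "offset": [0, 0, 0], "rot": [0, 0, 0]}])

```text
time_s: 10.22
eef_pos: [0.6707, -0.0562, 0.0496]
eef_rot: [0.001, 0.342, 0.94, 0.0]
wrist_force: [0.5, 0.0, 0.8]
opening: 0.294
grasp_force: 60.5
```

Run:
```python
from h import *
o=ctrl.get_obs(); T=tool(); print(T.round(4),o["wrist_force"],o["torque"],o["opening"],o["grasp_force"])
print("angle about bolt",np.degrees(np.arctan2(T[1,3]-.0365,T[0,3]-.558)),np.hypot(T[1,3]-.0365,T[0,3]-.558))
# arc: cw 6 deg per row about the bolt, tool frame; and about the pin
for rad,dg in[(.145,6),(.1,4)]:
    a=np.radians(dg); print(rad,dg,"tool offset x",1000*rad*(1-np.cos(a)),"y",1000*rad*np.sin(a))
```

```text
[[-7.661e-01  6.428e-01  1.400e-03  6.707e-01]
 [ 6.428e-01  7.661e-01 -3.000e-04 -5.620e-02]
 [-1.300e-03  6.000e-04 -1.000e+00  4.960e-02]
 [ 0.000e+00  0.000e+00  0.000e+00  1.000e+00]] [0.53809564 0.01450778 0.75665494] [-0.0021502   0.08372439  0.04801746] 0.2938502612828329 60.51192283630371
angle about bolt -39.44043406528818 0.145878519096751
0.145 6 tool offset x 0.794325171600373 y 15.156627173809753
0.1 4 tool offset x 0.24359497401758023 y 6.97564737441253
```

Call:
apply_moves(moves=[{"jaw": 0, "offset": [0.4, -10.1, 0], "rot": [0, 0, 4]}, {"jaw": 0, "offset": [0.4, -10.1, 0], "rot": [0, 0, 4]}, {"jaw": 0, "offset": [0.4, -10.1, 0], "rot": [0, 0, 4]}, {"jaw": 0, "offset": [0.4, -10.1, 0], "rot": [0, 0, 4]}, {"jaw": 0, "offset": [0, 0, 0], "rot": [0, 0, 0]}])

```text
time_s: 10.85
eef_pos: [0.6396, -0.0828, 0.0493]
eef_rot: [-0.0, 0.469, 0.883, 0.0]
wrist_force: [-2.4, 1.1, 3.5]
opening: 0.297
grasp_force: 60.8
```

```bash
cat >> h.py <<'E'
def st():
    o=ctrl.get_obs(); T=tool(); f=np.array(o["wrist_force"])
    b=np.array([.558,.0365]); print("F tool",(T[:3,:3].T@f).round(1),"torque z",o["torque"][2].round(2),"grip",o["grasp_force"],"yaw",np.degrees(np.arctan2(T[1,0],T[0,0])).round(2),"polar",np.degrees(np.arctan2(*(T[:2,3]-b)[::-1])).round(2),np.hypot(*(T[:2,3]-b)).round(4),"z",T[2,3].round(4))
E
python3 -c "from h import *;st()"
```

```text
F tool [ 2.3 -1.4 -3.5] torque z 0.08 grip 60.757856369018555 yaw 124.01 polar -55.62 0.1446 z 0.0493
```

Call:
apply_moves(moves=[{"jaw": 0, "offset": [0.2, -7.6, 0], "rot": [0, 0, 3]}, {"jaw": 0, "offset": [0.2, -7.6, 0], "rot": [0, 0, 3]}, {"jaw": 0, "offset": [0, 0, 0], "rot": [0, 0, 0]}, {"jaw": 0, "offset": [0, 0, 0], "rot": [0, 0, 0]}, {"jaw": 0, "offset": [0, 0, 0], "rot": [0, 0, 0]}])

```text
time_s: 11.48
eef_pos: [0.627, -0.0904, 0.049]
eef_rot: [-0.0, 0.515, 0.857, -0.0]
wrist_force: [-3.6, 1.3, 5.1]
opening: 0.292
grasp_force: 61.2
```

```bash
python3 -c "from h import *;st()"
```

```text
F tool [ 2.8 -2.6 -5.1] torque z 0.28 grip 61.15070343017578 yaw 118.07 polar -61.46 0.1445 z 0.049
```

Call:
apply_moves(moves=[{"jaw": 0, "offset": [0.2, -7.6, 0], "rot": [0, 0, 3]}, {"jaw": 0, "offset": [0.2, -7.6, 0], "rot": [0, 0, 3]}, {"jaw": 0, "offset": [0, 0, 0], "rot": [0, 0, 0]}, {"jaw": 0, "offset": [0, 0, 0], "rot": [0, 0, 0]}, {"jaw": 0, "offset": [0, 0, 0], "rot": [0, 0, 0]}])

```text
time_s: 12.1
eef_pos: [0.6134, -0.0969, 0.0489]
eef_rot: [-0.0, 0.559, 0.829, 0.0]
wrist_force: [-2.7, 2.8, 5.8]
opening: 0.291
grasp_force: 61.1
```

```bash
python3 -c "from h import *;st()"
```

```text
F tool [ 3.6 -1.4 -5.8] torque z 0.26 grip 61.143550872802734 yaw 112.07 polar -67.45 0.1445 z 0.0489
```

Call:
apply_moves(moves=[{"jaw": 0, "offset": [0.2, -7.6, 0], "rot": [0, 0, 3]}, {"jaw": 0, "offset": [0.2, -7.6, 0], "rot": [0, 0, 3]}, {"jaw": 0, "offset": [0, 0, 0], "rot": [0, 0, 0]}, {"jaw": 0, "offset": [0, 0, 0], "rot": [0, 0, 0]}, {"jaw": 0, "offset": [0, 0, 0], "rot": [0, 0, 0]}])

```text
time_s: 12.72
eef_pos: [0.5991, -0.1019, 0.0489]
eef_rot: [-0.0, 0.601, 0.799, 0.0]
wrist_force: [-2.4, 3.1, 5.7]
opening: 0.29
grasp_force: 61.2
```

Run:
```python
from h import *
st(); T,im,d,K,D,C=look("w7")
P,u,v=cloud(d,K,D,C); k=(P[:,2]>.066)&(P[:,2]<.075)&(np.hypot(P[:,0]-.558,P[:,1]-.0365)<.034); q=P[k]
print(len(q),cv2.minAreaRect((q[:,:2]*1000).astype(np.float32)))
cv2.imwrite("pics/w7c.png",cv2.resize(cv2.cvtColor(im[0:240,180:480],cv2.COLOR_RGB2BGR),None,fx=2.5,fy=2.5))
```

```text
F tool [ 3.6 -1.4 -5.7] torque z 0.26 grip 61.162447929382324 yaw 106.06 polar -73.46 0.1444 z 0.0489
641 ((566.6365356445312, 6.028454303741455), (23.832494735717773, 4.649622440338135), 16.447166442871094)
```

View pics/w7c.png

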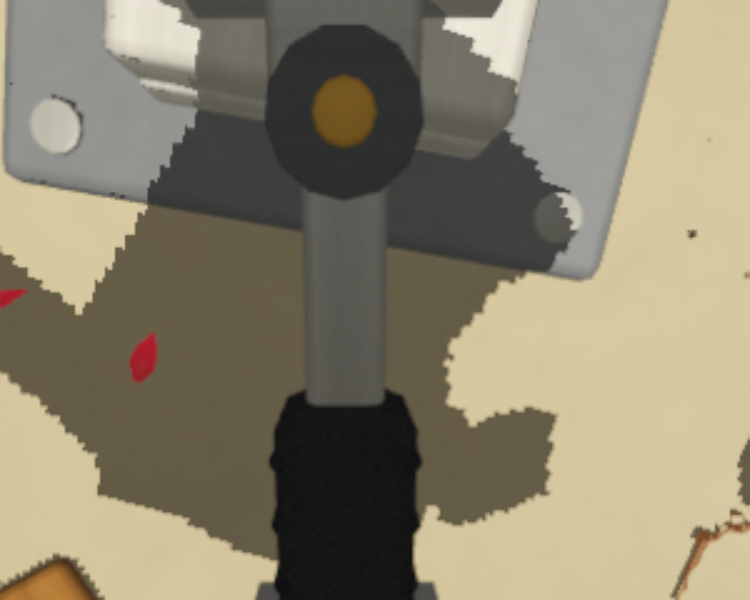

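The handle and head are still in line, with the head edge at row 15 square to the neck and torque steady at 0.26 N·m. It hasn't clicked yet, so I'll keep turning.

Call:
apply_moves(moves=[{"jaw": 0, "offset": [0.2, -7.6, 0], "rot": [0, 0, 3]}, {"jaw": 0, "offset": [0.1, -5, 0], "rot": [0, 0, 2]}, {"jaw": 0, "offset": [0, 0, 0], "rot": [0, 0, 0]}, {"jaw": 0, "offset": [0, 0, 0], "rot": [0, 0, 0]}, {"jaw": 0, "offset": [0, 0, 0], "rot": [0, 0, 0]}])

```text
time_s: 13.45
eef_pos: [0.5881, -0.1046, 0.0492]
eef_rot: [0.001, 0.636, 0.772, 0.001]
wrist_force: [2.6, 4.3, 2.1]
opening: 0.294
grasp_force: 60.9
```

```bash
python3 -c "from h import *;st()"
```

```text
F tool [ 3.8  3.4 -2. ] torque z 0.57 grip 60.91373026371002 yaw 101.08 polar -77.95 0.1443 z 0.0492
```

Call:
apply_moves(moves=[{"jaw": 0, "offset": [0.2, -7, 0], "rot": [0, 0, 4]}, {"jaw": 0, "offset": [0.2, -7, 0], "rot": [0, 0, 4]}, {"jaw": 0, "offset": [0, 0, 0], "rot": [0, 0, 0]}, {"jaw": 0, "offset": [0, 0, 0], "rot": [0, 0, 0]}, {"jaw": 0, "offset": [0, 0, 0], "rot": [0, 0, 0]}])

```text
time_s: 14.08
eef_pos: [0.5742, -0.1064, 0.0491]
eef_rot: [0.001, 0.688, 0.726, 0.001]
wrist_force: [3.8, 4.8, 1.7]
opening: 0.289
grasp_force: 60.9
```

Run:
```python
from h import *
st(); T,im,d,K,D,C=look("w8")
cv2.imwrite("pics/w8c.png",cv2.resize(cv2.cvtColor(im[0:240,180:480],cv2.COLOR_RGB2BGR),None,fx=2.5,fy=2.5))
```

```text
F tool [ 4.6  4.  -1.7] torque z 0.67 grip 60.92841446399689 yaw 93.09 polar -83.52 0.1438 z 0.0491
```

View pics/w8c.png

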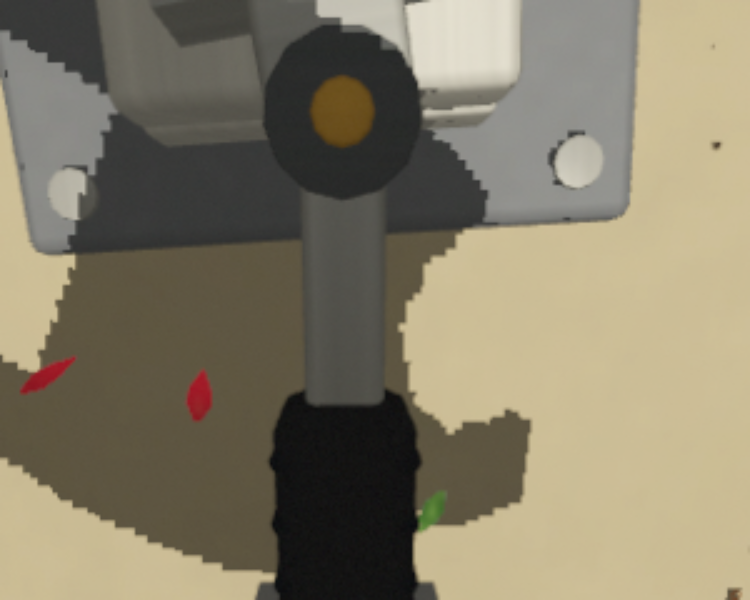

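The handle is now bent relative to the head, whose tang edges lean from (250,0) to (270,80), and the load has levelled off. The joint is bounded to about 0.14–0.23 rad. I'll add 2° for certainty, then ease back.

Call:
apply_moves(moves=[{"jaw": 0, "offset": [0.1, -3.5, 0], "rot": [0, 0, 2]}, {"jaw": 0, "offset": [0, 0, 0], "rot": [0, 0, 0]}, {"jaw": 0, "offset": [0, 0, 0], "rot": [0, 0, 0]}, {"jaw": 0, "offset": [0, 0, 0], "rot": [0, 0, 0]}, {"jaw": 0, "offset": [0, 0, 0], "rot": [0, 0, 0]}])

```text
time_s: 14.8
eef_pos: [0.5708, -0.1066, 0.0491]
eef_rot: [0.001, 0.7, 0.714, 0.001]
wrist_force: [3.4, 5.4, 2.9]
opening: 0.292
grasp_force: 61.0
```

Run:
```python
from h import *
st()
for n in ["scene","side"]:
    im,d,K,D,C=snap(n); P,u,v=cloud(d,K,D,C)
    q=P[(P[:,2]>.068)&(P[:,2]<.076)&(np.hypot(P[:,0]-.558,P[:,1]-.0365)<.037)]
    print(n,len(q),np.median(q,0),cv2.minAreaRect((q[:,:2]*1000).astype(np.float32)))
```

```text
F tool [ 5.3  3.5 -2.9] torque z 0.61 grip 60.96445620059967 yaw 91.09 polar -84.9 0.1436 z 0.0491
scene 325 [0.55478403 0.02795898 0.0734376 ] ((560.6114501953125, 33.34040069580078), (56.415191650390625, 65.59986114501953), 15.127910614013672)
side 185 [0.55338431 0.02588806 0.0740763 ] ((559.1146240234375, 32.847625732421875), (54.24114227294922, 61.02583312988281), 13.051953315734863)
```

The head is at about -76° and the handle at -89°, so the joint is at about 0.23 rad: clicked, not forced. I'll ease back about the pin and release.

Call:
apply_moves(moves=[{"jaw": 0, "offset": [0.2, 7, 0], "rot": [0, 0, -4]}, {"jaw": 0, "offset": [0.2, 7, 0], "rot": [0, 0, -4]}, {"jaw": 0, "offset": [0.2, 7, 0], "rot": [0, 0, -4]}, {"jaw": 0, "offset": [0, 0, 0], "rot": [0, 0, 0]}, {"jaw": 0, "offset": [0, 0, 0], "rot": [0, 0, 0]}])

```text
time_s: 15.52
eef_pos: [0.5916, -0.1039, 0.0491]
eef_rot: [0.001, 0.622, 0.783, 0.001]
wrist_force: [3.5, 6.4, 3.3]
opening: 0.293
grasp_force: 60.9
```

Call:
apply_moves(moves=[{"jaw": 0.4, "offset": [0, 0, 0], "rot": [0, 0, 0]}, {"jaw": 0.8, "offset": [0, 0, 0], "rot": [0, 0, 0]}, {"jaw": 1, "offset": [0, 0, 0], "rot": [0, 0, 0]}, {"jaw": 1, "offset": [0, 0, -40], "rot": [0, 0, 0]}, {"jaw": 1, "offset": [0, 0, -40], "rot": [0, 0, 0]}])

```text
time_s: 16.15
eef_pos: [0.5894, -0.1046, 0.129]
eef_rot: [-0.001, 0.623, 0.783, -0.0]
wrist_force: [0.1, -0.5, 0.6]
opening: 1.002
grasp_force: 0.0
```

Call:
apply_moves(moves=[{"jaw": 1, "offset": [0, 0, 0], "rot": [0, 0, 0]}, {"jaw": 1, "offset": [0, 0, 0], "rot": [0, 0, 0]}, {"jaw": 1, "offset": [0, 0, 0], "rot": [0, 0, 0]}, {"jaw": 1, "offset": [0, 0, 0], "rot": [0, 0, 0]}, {"jaw": 1, "offset": [0, 0, 0], "rot": [0, 0, 0]}])

```text
time_s: 16.77
eef_pos: [0.5897, -0.1043, 0.1281]
eef_rot: [-0.001, 0.623, 0.783, -0.0]
wrist_force: [-0.2, 0.2, -0.7]
opening: 1.0
grasp_force: 0.0
```

```bash
cat >> h.py <<'E'
def wpose(tag,lo=.05,hi=.09):
    T,im,d,K,D,C=look(tag); st()
    r=ctrl.outline_of("wrist","wrench"); print([round(x["score"],2) for x in r]); P,u,v=cloud(d,K,D,C,r[0]["region"]); q=P[(P[:,2]>lo)&(P[:,2]<hi)]
    c,s,a=cv2.minAreaRect((q[:,:2]*1000).astype(np.float32)); print(len(q),c,s,a)
    return q
E
python3 - <<'E'
from h import *
q=wpose("w9")
c,s,a=cv2.minAreaRect((q[:,:2]*1000).astype(np.float32))
a0=np.radians(a+(0 if s[0]>s[1] else 90)); dd=np.array([np.cos(a0),np.sin(a0)]); dd*=-np.sign(dd[1])
L=q[:,:2]-[.558,.0365]; x=L@dd; y=L@[-dd[1],dd[0]]
print("dir",np.degrees(np.arctan2(dd[1],dd[0])),x.min(),x.max())
for lo,hi in[(-.03,-.018),(.018,.03),(.035,.055),(.06,.09),(.1,.13),(.14,.17)]:
    k=(x>lo)&(x<hi)
    if k.sum(): print(lo,hi,k.sum(),np.median(q[k,2]).round(4),np.percentile(y[k],[2,98]).round(4))
E
```

```text
F tool [-0.2  0.2  0.4] torque z -0.01 grip 0.0 yaw 103.0 polar -77.25 0.1445 z 0.1284
[0.68]
8650 (580.60546875, -49.82740020751953) (51.500362396240234, 178.52969360351562) 15.108183860778809
dir -74.8918161392212 -2.9380475505215633e-05 0.17850030271359027
0.018 0.03 1622 0.0711 [-0.0253  0.0241]
0.035 0.055 1118 0.0725 [-0.0121  0.0104]
0.06 0.09 874 0.0711 [-0.0084  0.0047]
0.1 0.13 1393 0.0744 [-0.0152  0.0096]
0.14 0.17 1196 0.0742 [-0.0163  0.0089]
```

The handle has sprung straight at about -76°, with the wrench still seated. Next I'll regrasp the neck at 63 mm.

Run:
```python
from h import *
rows([Tdown(.581,-.064,.125,103.8),Tdown(.573,-.0247,.110,103.8),Tdown(.573,-.0247,.0620,103.8)])
```

```text
[41.4, 0.4, 3.6] [-0.0, -0.0, -0.8]
[40.1, 1.6, 15.0] [-0.0, -0.0, 0.0]
[-0.0, -0.0, 48.0] [-0.0, -0.0, 0.0]
```

Call:
apply_moves(moves=[{"jaw": 1, "offset": [41.5, 0.5, 3.5], "rot": [0, 0, -0.8]}, {"jaw": 1, "offset": [40, 1.5, 10], "rot": [0, 0, 0]}, {"jaw": 0.7, "offset": [0, 0, 30], "rot": [0, 0, 0]}, {"jaw": 0.5, "offset": [0, 0, 23], "rot": [0, 0, 0]}, {"jaw": 0.5, "offset": [0, 0, 0], "rot": [0, 0, 0]}])

```text
time_s: 17.55
eef_pos: [0.5715, -0.0242, 0.0605]
eef_rot: [-0.002, 0.617, 0.787, -0.001]
wrist_force: [0.4, -0.3, 0.7]
opening: 0.501
grasp_force: 0.0
```

Call:
apply_moves(moves=[{"jaw": 0.3, "offset": [0, 0, 0], "rot": [0, 0, 0]}, {"jaw": 0, "offset": [0, 0, 0], "rot": [0, 0, 0]}, {"jaw": 0, "offset": [0, 0, 0], "rot": [0, 0, 0]}, {"jaw": 0, "offset": [0, 0, 0], "rot": [0, 0, 0]}, {"jaw": 0, "offset": [0, 0, 0], "rot": [0, 0, 0]}])

```text
time_s: 18.18
eef_pos: [0.5742, -0.0251, 0.0638]
eef_rot: [0.001, 0.617, 0.787, 0.0]
wrist_force: [-1.1, -0.6, 5.8]
opening: 0.142
grasp_force: 60.5
```

```bash
python3 -c "from h import *;print(tool()[:3,3]);st()"
```

```text
[ 0.57419431 -0.02513727  0.06377354]
F tool [-0.3 -1.2 -5.8] torque z 0.14 grip 60.50912618637085 yaw 103.8 polar -75.28 0.0637 z 0.0638
```

Call:
apply_moves(moves=[{"jaw": 0, "offset": [0.1, 3.3, 0], "rot": [0, 0, -3]}, {"jaw": 0, "offset": [0, 0, -6], "rot": [0, 0, 0]}, {"jaw": 0, "offset": [0, 0, -12], "rot": [0, 0, 0]}, {"jaw": 0, "offset": [0, 0, -20], "rot": [0, 0, 0]}, {"jaw": 0, "offset": [0, 0, -30], "rot": [0, 0, 0]}])

```text
time_s: 18.8
eef_pos: [0.5745, -0.0233, 0.1299]
eef_rot: [-0.002, 0.596, 0.803, -0.001]
wrist_force: [0.2, -0.2, -4.2]
opening: 0.141
grasp_force: 59.2
```

Call:
apply_moves(moves=[{"jaw": 0, "offset": [0, 0, -8], "rot": [0, 0, 0]}, {"jaw": 0, "offset": [0, 0, 0], "rot": [0, 0, 0]}, {"jaw": 0, "offset": [0, 0, 0], "rot": [0, 0, 0]}, {"jaw": 0, "offset": [0, 0, 0], "rot": [0, 0, 0]}, {"jaw": 0, "offset": [0, 0, 0], "rot": [0, 0, 0]}])

```text
time_s: 19.42
eef_pos: [0.5758, -0.0237, 0.1375]
eef_rot: [-0.001, 0.596, 0.803, -0.0]
wrist_force: [-0.0, 0.0, -4.9]
opening: 0.138
grasp_force: 59.3
```

Run:
```python
from h import *
wr("w10")
z=np.load("w10.npz"); T,K,D,C=z["T"],z["K"],z["D"],z["C"]
r=ctrl.outline_of("wrist","wrench")[0]["region"]
P,u,v=cloud(z["d"],K,D,C,r); L=(P-T[:3,3])@T[:3,:3]; k=(abs(L[:,2]+.010)<.003)
for lo,hi in[(.042,.048),(.084,.09)]:
    m=k&(L[:,0]>lo)&(L[:,0]<hi); print(m.sum(),np.percentile(L[m,1],[1,99])*1000)
print("far edge",np.percentile(L[k,0],99.5)*1000)
n=[.5255,-.1931]; yaw=134.1
x,y=.0660,-.0008; a=np.radians(yaw); t=np.array(n)-x*np.array([np.cos(a),np.sin(a)])-y*np.array([np.sin(a),-np.cos(a)]); print("target TCP",t)
s=np.r_[T[:3,3],np.degrees(np.arctan2(T[1,0],T[0,0]))]; e=np.r_[t,.075,yaw]
rows([Tdown(*(s+(e-s)*[k,k,max(0,k-.6)*1.6,k])) for k in np.arange(1,6)/5])
# bolt check
P,u,v=cloud(z["d"],K,D,C); q=P[(P[:,2]>.055)&(P[:,2]<.085)&(abs(P[:,0]-.558)<.024)&(abs(P[:,1]-.0365)<.024)]
print(len(q),cv2.minAreaRect((q[:,:2]*1000).astype(np.float32)) if len(q) else "")
```

```text
[-0.5 -0.5 -4.4] [ 0.576  -0.0238  0.1377] yaw 106.8
0.57 [0.56872349 0.01914655 0.14449015]
head rect tool mm ((59.62962341308594, -0.7114162445068359), (52.29569625854492, 59.252105712890625), 89.93254089355469) topz -6.393525767965291 slopes x,y [0.007 0.003]
291 [-26.22957989  24.28255156]
208 [-25.24912706  23.95603522]
far edge 88.61886105319381
target TCP [ 0.57200475 -0.23993961]
[-41.0, -13.5, 0.4] [-0.0, -0.0, -5.5]
[-39.7, -17.1, -0.0] [-0.0, -0.0, -5.4]
[-37.9, -20.8, -0.0] [-0.0, -0.0, -5.5]
[-35.8, -24.4, 20.1] [-0.0, -0.0, -5.4]
[-33.3, -27.6, 20.0] [-0.0, -0.0, -5.5]
1699 ((558.2230834960938, 36.12818908691406), (30.04209327697754, 30.041038513183594), 21.86945152282715)
```

The bolt flats moved from 50° to 21.9°, so it turned 0.49 rad. Now I'll carry the wrench back to the rest.

Call:
apply_moves(moves=[{"jaw": 0, "offset": [-41, -13.5, 0], "rot": [0, 0, -5.5]}, {"jaw": 0, "offset": [-39.7, -17.1, 0], "rot": [0, 0, -5.4]}, {"jaw": 0, "offset": [-37.9, -20.8, 0], "rot": [0, 0, -5.5]}, {"jaw": 0, "offset": [-35.8, -24.4, 20], "rot": [0, 0, -5.4]}, {"jaw": 0, "offset": [-31.3, -27.6, 20], "rot": [0, 0, -5.5]}])

```text
time_s: 20.25
eef_pos: [0.5711, -0.2401, 0.0983]
eef_rot: [0.001, 0.389, 0.921, -0.0]
wrist_force: [0.1, -0.1, -5.4]
opening: 0.139
grasp_force: 59.2
```

Call:
apply_moves(moves=[{"jaw": 0, "offset": [0, 0, 0], "rot": [0, 0, 0]}, {"jaw": 0, "offset": [0, 0, 0], "rot": [0, 0, 0]}, {"jaw": 0, "offset": [0, 0, 0], "rot": [0, 0, 0]}, {"jaw": 0, "offset": [0, 0, 0], "rot": [0, 0, 0]}, {"jaw": 0, "offset": [0, 0, 0], "rot": [0, 0, 0]}])

```text
time_s: 20.88
eef_pos: [0.5711, -0.2378, 0.0987]
eef_rot: [0.0, 0.39, 0.921, -0.0]
wrist_force: [-0.4, -0.0, -4.9]
opening: 0.137
grasp_force: 59.4
```

Run:
```python
from h import *
st(); T=tool(); print(T[:3,3]); T2=rows([Tdown(.5706,-.2387,.035,134.1),Tdown(.5706,-.2387,.0205,134.1)])
```

```text
F tool [ 0.3 -0.3  4.9] torque z 0.04 grip 59.40219819545746 yaw 134.15 polar -87.26 0.2747 z 0.0987
[ 0.57111302 -0.23784698  0.09868569]
[-0.2, -1.0, 63.7] [0.0, 0.0, 0.1]
[-0.0, 0.0, 14.5] [0.0, 0.0, -0.0]
```

Call:
apply_moves(moves=[{"jaw": 0, "offset": [0, -1, 20], "rot": [0, 0, 0]}, {"jaw": 0, "offset": [0, 0, 20], "rot": [0, 0, 0]}, {"jaw": 0, "offset": [0, 0, 18], "rot": [0, 0, 0]}, {"jaw": 0, "offset": [0, 0, 10], "rot": [0, 0, 0]}, {"jaw": 0, "offset": [0, 0, 4], "rot": [0, 0, 0]}])

```text
time_s: 21.5
eef_pos: [0.5696, -0.2389, 0.0251]
eef_rot: [-0.001, 0.39, 0.921, 0.0]
wrist_force: [-0.1, 1.3, -4.6]
opening: 0.138
grasp_force: 59.4
```

Call:
apply_moves(moves=[{"jaw": 0, "offset": [0, 0, 2], "rot": [0, 0, 0]}, {"jaw": 0, "offset": [0, 0, 2], "rot": [0, 0, 0]}, {"jaw": 0, "offset": [0, 0, 1], "rot": [0, 0, 0]}, {"jaw": 0, "offset": [0, 0, 0], "rot": [0, 0, 0]}, {"jaw": 0, "offset": [0, 0, 0], "rot": [0, 0, 0]}])

```text
time_s: 22.12
eef_pos: [0.5702, -0.2392, 0.0215]
eef_rot: [0.0, 0.39, 0.921, -0.0]
wrist_force: [-0.4, -0.6, -6.3]
opening: 0.141
grasp_force: 59.4
```

Call:
apply_moves(moves=[{"jaw": 0, "offset": [0, 0, 1], "rot": [0, 0, 0]}, {"jaw": 0, "offset": [0, 0, 1], "rot": [0, 0, 0]}, {"jaw": 0, "offset": [0, 0, 0], "rot": [0, 0, 0]}, {"jaw": 0, "offset": [0, 0, 0], "rot": [0, 0, 0]}, {"jaw": 0, "offset": [0, 0, 0], "rot": [0, 0, 0]}])

```text
time_s: 22.75
eef_pos: [0.5703, -0.2393, 0.02]
eef_rot: [0.0, 0.39, 0.921, -0.0]
wrist_force: [-3.4, 1.4, 5.2]
opening: 0.138
grasp_force: 60.6
```

Call:
apply_moves(moves=[{"jaw": 0.3, "offset": [0, 0, 0], "rot": [0, 0, 0]}, {"jaw": 0.7, "offset": [0, 0, 0], "rot": [0, 0, 0]}, {"jaw": 1, "offset": [0, 0, 0], "rot": [0, 0, 0]}, {"jaw": 1, "offset": [0, 0, -40], "rot": [0, 0, 0]}, {"jaw": 1, "offset": [0, 0, -50], "rot": [0, 0, 0]}])

```text
time_s: 23.38
eef_pos: [0.569, -0.2385, 0.1087]
eef_rot: [-0.002, 0.39, 0.921, 0.0]
wrist_force: [0.5, 0.2, 0.1]
opening: 0.999
grasp_force: 0.0
```

Call:
apply_moves(moves=[{"jaw": 1, "offset": [20, 0, -40], "rot": [0, 0, 0]}, {"jaw": 1, "offset": [20, 0, -20], "rot": [0, 0, 0]}, {"jaw": 1, "offset": [0, 0, 0], "rot": [0, 0, 0]}, {"jaw": 1, "offset": [0, 0, 0], "rot": [0, 0, 0]}, {"jaw": 1, "offset": [0, 0, 0], "rot": [0, 0, 0]}])

```text
time_s: 24.0
eef_pos: [0.5419, -0.2105, 0.1677]
eef_rot: [-0.001, 0.39, 0.921, 0.0]
wrist_force: [0.5, -0.3, -1.4]
opening: 0.998
grasp_force: 0.0
```

Run:
```python
from h import *
q=wpose("w11",.022,.036)
a=np.radians(-45.9); L=(q[:,:2]-[.5255,-.1931])@np.array([[np.cos(a),-np.sin(a)],[np.sin(a),np.cos(a)]])
for lo,hi in[(-.026,-.016),(.018,.025),(.035,.055),(.065,.09),(.1,.13),(.14,.17)]:
    k=(L[:,0]>lo)&(L[:,0]<hi)
    if k.sum(): print(lo,hi,k.sum(),np.median(q[k,2]).round(4),np.percentile(L[k,1],[2,98]).round(4))
print(L.max(0),L.min(0))
z=np.load("w11.npz"); K,D,C=z["K"],z["D"],z["C"]
im,d,K,D,C=snap("scene")
for t in["duck","pot","stem_tape","stapler"]:
    r=ctrl.outline_of("scene",t)[0]; P,_,_=cloud(d,K,D,C,r["region"]); print(t,np.median(P,0).round(3))
```

```text
F tool [-0.4  0.2  1. ] torque z 0.04 grip 0.0 yaw 134.08 polar -93.72 0.2475 z 0.168
[0.83]
3846 (577.5612182617188, -247.97488403320312) (51.99304962158203, 201.94056701660156) 43.96429443359375
-0.026 -0.016 510 0.0273 [-0.0256  0.0238]
0.018 0.025 326 0.0271 [-0.0247  0.0239]
0.035 0.055 363 0.0282 [-0.0123  0.0103]
0.065 0.09 253 0.027 [-0.0072  0.0063]
0.1 0.13 496 0.0308 [-0.012   0.0113]
0.14 0.17 469 0.0307 [-0.0135  0.0117]
[0.17662886 0.02537112] [-0.02532793 -0.02664982]
duck [0.389 0.015 0.023]Traceback (most recent call last):
  File "<stdin>", line 11, in <module>
IndexError: list index out of range
```

View pics/w11.png

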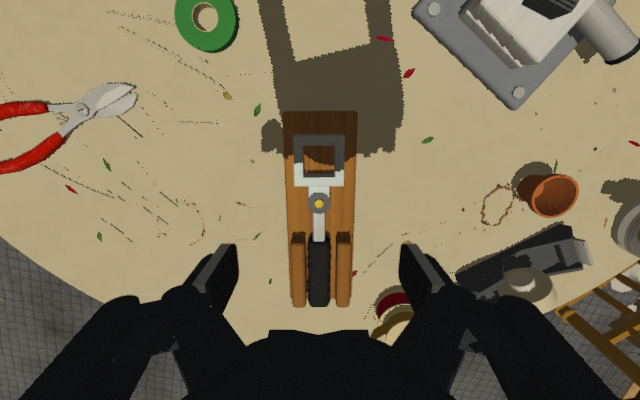

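The wrench lies flat and straight in its rest: head at about (319,155), grip in the groove at (319,270), heights the same as at the start. The bystanders look untouched, so I'll hand in.

```bash
python3 -c "
from bench import ctrl
print(ctrl.hand_in())"
```

```text
the job is handed in; nothing more can be done
None
```

The job is handed in with no verdict shown: the bolt turned about 0.49 rad until tight, the handle clicked at about 0.23 rad, and the wrench is back flat and straight in its rest; I confirmed the duck by measurement, the pot and tape only by eye, and did not re-check the stapler.

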